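# Turn the wet panel to the drying lamp and set the brake

### The job

The stained panel on the finishing turntable is still wet: with a fingertip, push on one of the turntable's bare steel arms until the long pointed arm points straight at the dome-topped drying lamp, and leave it standing there. Then push the brake lever round until it is home against its stop pin. Do not touch the wet panel, and do not lift or shift any of the loose things standing about.

Things in the scene. Friction and masses are not known exactly. Their poses are not given: they have to be found in the camera images.
- hub (a point): Top of the turntable's hub, on its vertical axis, 72 mm above the table; turns with it: x axis along the LONG arm, z up. The turntable is a cross of four flat steel bars at right angles, 12 mm wide, spanning 50 to 72 mm above the table. The long one has a pointed tip; the other three are square-ended, 115 mm from the axis. Arms are bare beyond 60 mm from the axis (panel inside).
- long_arm_tip (a point): Top of the long arm's pointed (diamond, 28 mm wide) tip, 152 mm from the turntable's axis, 72 mm above the table.
- foot: The turntable's grey foot, fixed to the table: a disc 200 mm across, 16 mm thick, with a tongue to the brake lever's pivot. Origin: on the turntable's axis, at the table. On it, under the arms, is a brake drum 144 mm across reaching 46 mm above the table.
- turntable (a joint): Angle of the turntable in its foot, rad, growing anticlockwise seen from above; range -3 to 3 (end stops). Its zero has no meaning for the job. It turns either way with a steady drag of about 0.15 N m and stays where it is left.
- lamp: Drying lamp: round aluminium foot 72 mm across, white glass cylinder and an aluminium dome 72 mm across on top, 105 mm tall, fixed. Origin: centre of its underside. It stands some 250 mm from the turntable's axis, on either the left or the right.
- brush_pot: Open aluminium pot 68 mm across, 75 mm tall, with brush handles standing in it up to 110 mm, fixed. Origin: centre of its underside. Stands on the side where the lamp does not.
- panel_top (a point): The wet panel fixed centrally on the turntable's cross, 120 x 120 x 10 mm, edges square to the arms, top 83 mm above the table, masked with a buff border round a green field with a pale disc. This point: centre of its top face. Not to be touched.
- brake (a joint): Angle of the brake lever, rad: 0 = swung fully out, 1.0 = home against its stop pin. It grows anticlockwise seen from above. Drag about 0.12 N m; it stays where it is left.
- brake_pivot (a point): Top of the brake lever's vertical pivot, 72 mm above the table, about 180 mm from the turntable's axis; x axis along the lever towards its free end.
- brake_end (a point): Top of the free end of the brake lever, 92 mm from the pivot, 71 mm above the table. The lever is a level steel bar 12 mm wide, spanning 51 to 71 mm above the table, with a black grip 16 mm wide on its last 30 mm (50 to 72 mm). The stop pin stands on the anticlockwise side of the lever, about 34 mm from the pivot.
- jar: Bystander: small amber glass jar, steel lid, 42 mm across, 65 mm tall, loose. Origin: centre of its underside.
- tape_roll: Bystander: roll of masking tape lying flat, 96 mm across, 24 mm tall, loose. Origin: centre of its underside.
- sanding_block: Bystander: cork sanding block 95 x 55 x 30 mm, loose. Origin: centre of its underside.
- brush: Bystander: paint brush lying flat, 200 mm long, loose. Origin: centre of its underside (middle of its length).
- stain_tin: Bystander: aluminium stain tin 68 mm across, 85 mm tall, loose. Origin: centre of its underside.
- mixing_cup: Bystander: white mixing cup 60 mm across, 70 mm tall, loose. Origin: centre of its underside.

How it is judged:
By the outcome, as a careful person would: the job done as asked, in the order asked, and still so for the second after the job is handed in, with the robot touching nothing.
It also fails if it takes over 64 s, if anything falls off the work surface, if the arm or the gripper's body presses on something with over 40 N, if the wrist force passes 120 N, or if a joint passes its speed limit or range.

### The arm

A 6-joint arm with a two-finger parallel gripper is mounted at the origin on the work surface. World frame = base frame: x ahead of the robot, y to its left, z up, the work surface at z = 0. Lengths are in m, angles in rad, forces in N, time in s.
With the tool pointing down it reaches from about 0.35 to 0.775 m from the base axis. Payload 7.3 kg.
Tool frame: the origin (TCP) lies between the finger pads; the fingertips stand 14 mm ahead of it and the grasp point (between the pads) lies 5 mm behind it; z points along the fingers, y is the line along which they close (so a half turn about z gives the same grasp; the last joint's range is limited). The gripper opens to 92 mm and grips with 3 to 60 N. Pads are 19 mm wide; open, the fingers measure 130 mm over their backs; the gripper's body (75 mm by 190 mm) begins 47 mm behind the grasp point.
Start: joints at [1.091, 0.342, 1.524, -0, 1.275, -0.146], TCP at [0.172, 0.496, 0.241] pointing down, gripper open.
Joint ranges: [-2.53, 2.53], [-0.77, 2.02], [0.04, 2.7], [-1, 4.14], [0.28, 2.66], [-3.11, 3.11]. Speed limits (rad/s): [2.57, 2.57, 3.14, 3.14, 3.14, 3.14].

### API

Orientations are given as [roll, pitch, yaw] about the fixed x, y, z axes, in that order (R = Rz(yaw) Ry(pitch) Rx(roll)).
In Python, from cell import robot, eyes gives the robot as it stands. The module is installed in compiled form; this text tells all that it offers.
- The arm moves only by the shell command python3 -m handwheel 'ROWS' [FORCE]. ROWS is JSON, one flat list of numbers, 5 for each row, row after row: the shift along the world's x, y, z in mm, then the turn about the world's z in rad, then the opening, from 0 (shut) to 1 (fully open). In form: [x, y, z, spin, jaw, x, y, z, spin, jaw, ...]. A call has 1 to 8 rows; each row shifts and turns the commanded pose from where the row before left it; what a row does not reach is not made up. A row lasts 1/10 s, in which the tool goes at most 50 mm and 8.59 degrees, less where a joint would pass 70% of its speed; a pose out of reach is approached as far as the arm can. A call with a gripper value outside its range is refused whole. The fingers move at their own pace and stop on an object; FORCE is the grip in N (left out, the last holds). Time passes only in rows, so rows that do not move let the fingers close. It gives the time, the measured TCP pose, the force, the opening and the grip force at its end, in the units of the state.
- robot.observe(): the state, without advancing time (a new reading comes with each control period).
- eyes.read_camera(name): name is "scene" or "top" or "wrist"; returns (picture, depth): 480x640x3 uint8, blue, green, red; 480x640 float32, m along the optical axis (not along the pixel's ray), 0 where there is no reading.
- eyes.calibration(name): a dict with "fx", "fy", "cx", "cy" (pixels), "dist_coeffs" ([k1, k2, p1, p2, k3] as OpenCV has them; the pictures are not rectified), "world_to_cam" (4x4, takes a point from world to camera coordinates). Camera axes: x right, y down, z forward; pixel columns grow to the right and rows downward; lengths in m; the calibration is good to about 2 mm. A picture is of the moment at which its call begins: read the wrist's pose just before it. calibration takes no time and is no camera call; for the wrist camera it gives the pose at the moment of the call.
- robot.hand_in(): hands the job in; it is judged then, once.
The state is a dict: "time": time; "qpos": joint angles; "qvel": joint speeds; "joint_efforts": joint torques, N m; "tool_pos": TCP position; "tool_rot": TCP orientation; "contact_force": force on the tool from outside, world axes, zero at the start; "torque": the same for the moment, N m; "opening": finger opening in m; "grip_force": force on a finger pad.
Only numpy, scipy, OpenCV 4.12 (cv2) and the standard library are available. Lean on these libraries where they do the work, as an engineer would, in place of code of your own. Each camera call takes 0.05 s, during which the arm holds its last target. There are 200 camera calls.

## Working session

There is one attempt and no reset: what is moved stays moved. The work goes in short steps, Python scripts to look and compute and a shell command to move; the robot and the scene stay as the last step left them, time stands still between calls to the robot, and variables do not carry over. Pictures are saved under pics/ and viewed, at most 10 in all, crops included, and the job is handed in when it is done.

```bash
mkdir -p pics; cat > h.py <<'E'
import numpy as np, cv2
from cell import robot, eyes
def ray(name,uv,c=None):
    c=c or eyes.calibration(name)
    K=np.array([[c['fx'],0,c['cx']],[0,c['fy'],c['cy']],[0,0,1.]])
    p=cv2.undistortPoints(np.array(uv,float).reshape(-1,1,2),K,np.array(c['dist_coeffs'],float)).reshape(-1,2)
    M=np.array(c['world_to_cam']); R=M[:3,:3]; t=M[:3,3]
    d=np.c_[p,np.ones(len(p))]@R
    return -R.T@t, d
def onplane(name,uv,z,c=None):
    o,d=ray(name,uv,c)
    return o+d*((z-o[2])/d[:,2])[:,None]
def proj(name,P,c=None):
    c=c or eyes.calibration(name)
    K=np.array([[c['fx'],0,c['cx']],[0,c['fy'],c['cy']],[0,0,1.]])
    M=np.array(c['world_to_cam'])
    return cv2.projectPoints(np.array(P,float).reshape(-1,1,3),cv2.Rodrigues(M[:3,:3])[0],M[:3,3],K,np.array(c['dist_coeffs'],float))[0].reshape(-1,2)
E
python3 - <<'E'
from h import *
for n in ['scene','top']:
    p,d=eyes.read_camera(n); cv2.imwrite(f'pics/{n}0.png',p); np.save(f'{n}0.npy',d)
    print(n,np.linalg.inv(eyes.calibration(n)['world_to_cam']).round(3).tolist())
s=robot.observe(); print(s['time'],s['tool_pos'],s['tool_rot'],s['opening'])
E
```

```text
scene [[-0.892, 0.274, -0.359, 1.052], [0.451, 0.511, -0.732, 0.894], [-0.017, -0.815, -0.58, 0.731], [0.0, 0.0, 0.0, 1.0]]
top [[-0.013, -0.996, 0.086, 0.516], [-1.0, 0.013, -0.004, 0.055], [0.003, -0.086, -0.996, 1.51], [0.0, 0.0, 0.0, 1.0]]
0.1 [0.17180593 0.49573564 0.24011982] [-3.14023123e+00 -1.92728418e-04  2.80784843e+00] 0.09190696998744192
```

View pics/top0.png

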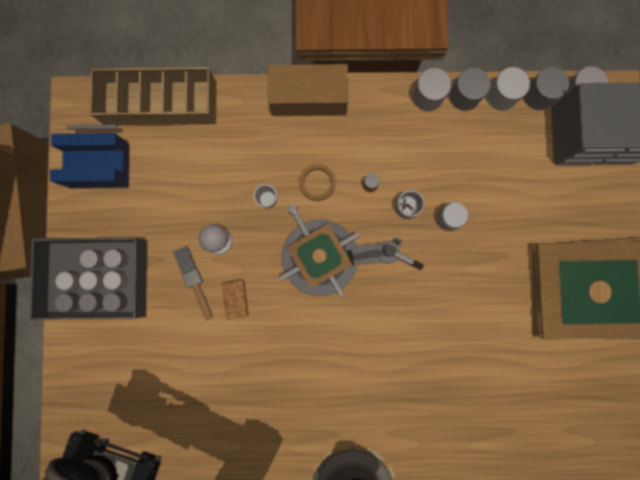

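View pics/scene0.png

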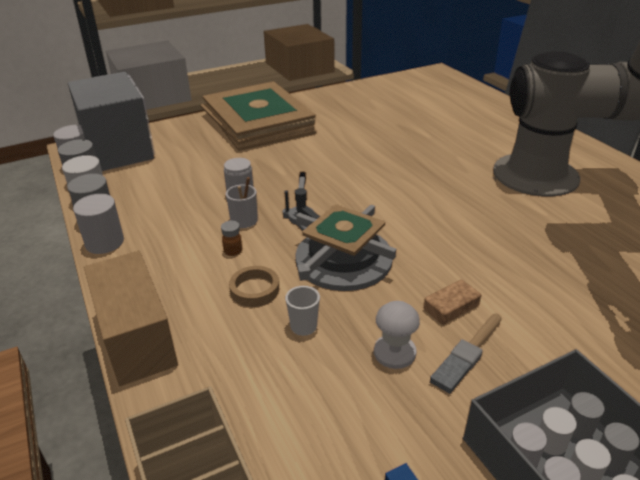

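The top view shows the lamp at (215,238) on the left, the hub at about (319,256), the long arm tip at (291,208), the brake pivot at (389,251) with its grip at (420,266), and the brush pot at (410,204). Next: an enlarged crop and rough positions.

```bash
python3 - <<'E'
from h import *
p=cv2.imread('pics/top0.png')
cv2.imwrite('pics/crop0.png',cv2.resize(p[170:320,185:445],None,fx=3,fy=3,interpolation=cv2.INTER_CUBIC))
for n,uv,z in [('hub',(319,256),.083),('tip',(291,208),.072),('lampdome',(214,238),.09),('pivot',(389,251),.072),('end',(420,266),.072),('pot',(410,204),.075),('jar',(371,181),.065),('cup',(265,196),.07),('tape',(318,182),.024),('block',(235,299),.03),('tin',(455,214),.085),('brush',(193,283),.01)]:
    print(n,onplane('top',uv,z).round(3))
# green panel centroid
hsv=cv2.cvtColor(p,cv2.COLOR_BGR2HSV); m=cv2.inRange(hsv,(50,80,30),(90,255,160)); m[:, 400:]=0; m[:, :250]=0
cn=max(cv2.findContours(m,0,2)[0],key=cv2.contourArea); r=cv2.minAreaRect(cn); print(r)
b=onplane('top',cv2.boxPoints(r),.083); print(b.round(4), b.mean(0))
# scene dome/cylinder
E
```

```text
hub [[0.595 0.077 0.083]]
tip [[0.718 0.146 0.072]]
lampdome [[0.643 0.337 0.09 ]]
pivot [[ 0.606 -0.098  0.072]]
end [[ 0.568 -0.175  0.072]]
pot [[ 0.724 -0.154  0.075]]
jar [[ 0.786 -0.057  0.065]]
cup [[0.75  0.212 0.07 ]]
tape [[0.793 0.078 0.024]]
block [[0.491 0.294 0.03 ]]
tin [[ 0.696 -0.264  0.085]]
brush [[0.534 0.407 0.01 ]]
((319.1368103027344, 255.64625549316406), (32.5380744934082, 33.023719787597656), 60.945396423339844)
[[0.6125 0.1319 0.083 ]
 [0.6516 0.0597 0.083 ]
 [0.5801 0.0213 0.083 ]
 [0.5414 0.0934 0.083 ]] [0.59637899 0.07659571 0.083     ]
```

View pics/crop0.png

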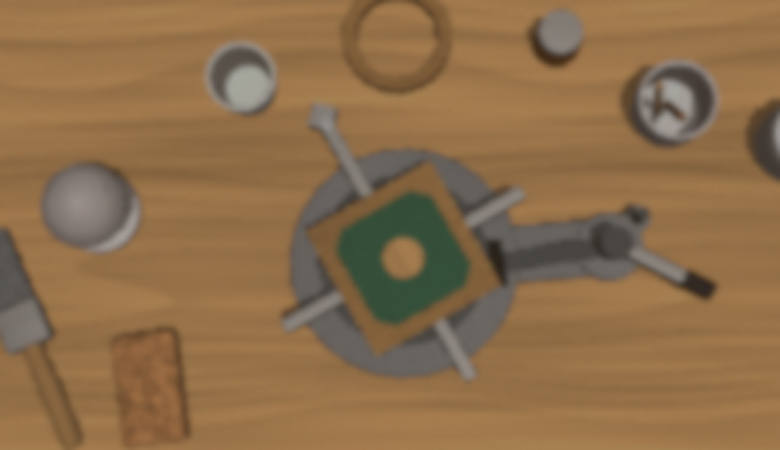

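The crop confirms the long arm points up-left at about 30°, with the lamp at about 80° world angle. The turntable therefore needs roughly +50° anticlockwise. I'll move over the scene, shut the jaws, and measure with the wrist camera.

```bash
python3 -m handwheel '[26,-20,10,-0.143,0, 26,-20,10,-0.143,0, 26,-20,10,-0.143,0, 26,-20,10,-0.143,0, 26,-20,10,-0.143,0, 26,-20,10,-0.143,0, 26,-20,10,-0.143,0, 26,-20,10,-0.143,0]' 10
python3 -m handwheel '[26,-20,10,-0.143,0, 26,-20,10,-0.143,0, 26,-20,10,-0.143,0, 26,-20,10,-0.143,0, 26,-20,10,-0.143,0, 26,-20,10,-0.143,0, 26,-20,10,-0.143,0, 0,0,0,0,0]'
python3 - <<'E'
from h import *
import json
c=eyes.calibration('wrist'); p,d=eyes.read_camera('wrist'); cv2.imwrite('pics/w1.png',p)
c={k:np.array(v).tolist() for k,v in c.items()}; json.dump(c,open('w1.json','w'))
print(np.linalg.inv(c['world_to_cam']).round(3).tolist(),c['fx'])
s=robot.observe(); print(s['time'],s['tool_pos'],s['tool_rot'],s['opening'])
E
```

```text
time: 0.9
tool_pos: [0.3808, 0.335, 0.3208]
tool_rot: [-3.141, 0.0, 1.658]
contact_force: [-0.2, 1.7, -0.1]
opening: 0.0322
grip_force: 0.0
time: 1.7
tool_pos: [0.5647, 0.1933, 0.3904]
tool_rot: [3.14, 0.0, 0.655]
contact_force: [-0.5, 0.1, -0.1]
opening: 0.0006
grip_force: 0.0
[[0.61, -0.757, -0.235, 0.628], [-0.793, -0.582, -0.183, 0.243], [0.001, 0.298, -0.955, 0.535], [0.0, 0.0, 0.0, 1.0]] 351.42458574705165
1.75 [0.5631749  0.19473736 0.38992517] [-3.14131973e+00  8.72309426e-04  6.60585905e-01] 0.000378863277145742
```

View pics/w1.png

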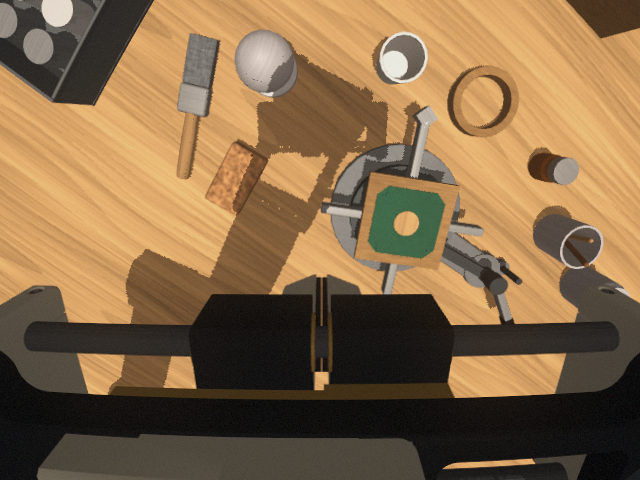

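The wrist picture shows the dome at (266,63), the long arm tip at (425,112), the panel centre at (406,222), the lever pivot cap at about (491,278) and the lever end at about (508,322). I'll triangulate these against the top view.

```bash
cat >> h.py <<'E'
def tri(views):
    A=np.zeros((3,3));b=np.zeros(3)
    for n,uv,c in views:
        o,d=ray(n,uv,c); d=d[0]/np.linalg.norm(d[0]); P=np.eye(3)-np.outer(d,d); A+=P; b+=P@o
    X=np.linalg.solve(A,b)
    return X.round(4),[round(float(np.linalg.norm(proj(n,X,c)[0]-uv)),1) for n,uv,c in views]
def panel(p,roi):
    x0,y0,x1,y1=roi; m=cv2.inRange(cv2.cvtColor(p,cv2.COLOR_BGR2HSV),(50,70,30),(95,255,190))[y0:y1,x0:x1]
    m=cv2.morphologyEx(m,cv2.MORPH_OPEN,np.ones((3,3)))
    c=max(cv2.findContours(m,0,2)[0],key=cv2.contourArea); c=cv2.convexHull(c)
    return cv2.minAreaRect((c+np.array([x0,y0])).astype(np.float32))
E
python3 - <<'E'
from h import *
import json
c=json.load(open('w1.json')); w=cv2.imread('pics/w1.png'); t=cv2.imread('pics/top0.png')
rw=panel(w,(340,170,470,280)); rt=panel(t,(280,220,360,290)); print(rw,rt)
print('hub',tri([('top',rt[0],None),('wrist',rw[0],c)]))
b=onplane('wrist',cv2.boxPoints(rw),.083,c); print(b.round(4).tolist(),'centre',b.mean(0))
print('panel edge angs',[np.degrees(np.arctan2(*(b[(i+1)%4]-b[i])[[1,0]])).round(2) for i in range(4)])
print('tip',tri([('top',(291,208),None),('wrist',(425,112),c)]), onplane('wrist',(425,112),.072,c))
# dome circle
for n,im,roi,cc in [('top',t,(195,218,240,258),None),('wrist',w,(225,20,305,105),c)]:
    x0,y0,x1,y1=roi; g=im[y0:y1,x0:x1]; hs=cv2.cvtColor(g,cv2.COLOR_BGR2HSV); m=cv2.inRange(hs,(0,0,50),(180,60,255))
    m=cv2.morphologyEx(m,cv2.MORPH_OPEN,np.ones((3,3)))
    k=max(cv2.findContours(m,0,2)[0],key=cv2.contourArea); print(n,cv2.minEnclosingCircle(k+np.array([x0,y0])),cv2.contourArea(k))
cv2.imwrite('pics/w1c.png',np.hstack([cv2.resize(w[15:115,220:320],None,fx=4,fy=4),cv2.resize(w[240:340,430:530],None,fx=4,fy=4)]))
E
```

```text
((405.96356201171875, 222.18734741210938), (67.29519653320312, 68.05867004394531), 11.0035400390625) ((319.0, 255.50001525878906), (34.605690002441406, 34.48165512084961), 60.2551155090332)
hub (array([0.5979, 0.0766, 0.0807]), [0.5, 0.9])
[[0.5374, 0.0947, 0.083], [0.6182, 0.1399, 0.083], [0.6589, 0.06, 0.083], [0.579, 0.0092, 0.083]] centre [0.59834522 0.07594191 0.083     ]
panel edge angs [np.float64(29.25), np.float64(-63.03), np.float64(-147.56), np.float64(115.93)]
tip (array([0.7214, 0.1473, 0.0641]), [0.9, 1.8]) [[0.72190288 0.1493249  0.072     ]]
top ((215.09397888183594, 238.89849853515625), 16.205678939819336) 674.5
wrist ((266.38916015625, 63.315269470214844), 34.892398834228516) 3094.0
```

View pics/w1c.png

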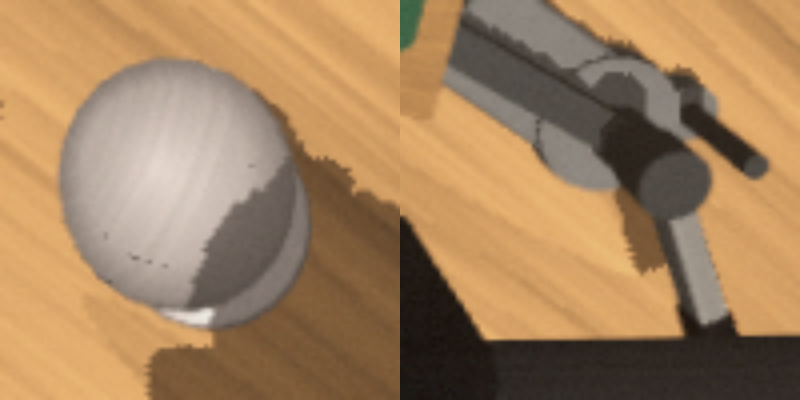

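The left half shows the dome circle centred at about (264.5,60.8). The right half shows the pivot cap at (498.8,285.8) and the stop pin's top at (519,282).

```bash
python3 - <<'E'
from h import *
import json
c=json.load(open('w1.json')); 
L=tri([('top',(214.3,238.7),None),('wrist',(264.5,60.8),c)]); print('dome',L)
P=tri([('top',(389.3,249.7),None),('wrist',(498.8,285.8),c)]); print('pivot',P)
S=tri([('top',(397.3,241),None),('wrist',(519.2,282),c)]); print('pin',S)
# depth check of dome from wrist/scene: sphere fit on scene depth
from scipy.optimize import least_squares
d=np.load('scene0.npy'); im=cv2.imread('pics/scene0.png'); cs=eyes.calibration('scene')
uv=np.array([(u,v) for u in range(382,414) for v in range(306,335) if d[v,u]>0])
o,r=ray('scene',uv); X=o+r*d[uv[:,1],uv[:,0]][:,None]
f=least_squares(lambda q:np.linalg.norm(X-q[:3],axis=1)-q[3],[.643,.337,.07,.036],loss='soft_l1',f_scale=.002).x; print('sphere',f.round(4),'top z',np.percentile(X[:,2],98))
H=np.array([.598,.0763])
for nm,q in [('tri',L[0]),('sph',f)]: print(nm,np.degrees(np.arctan2(q[1]-H[1],q[0]-H[0])),np.hypot(*(q[:2]-H)))
print('end z.071',onplane('top',(420.5,266),.071),'scene hub rect',end=' ')
rs=panel(im,(300,205,390,260)); print(onplane('scene',rs[0],.083))
E
```

```text
dome (array([0.6476, 0.3499, 0.0326]), [1.1, 2.4])
pivot (array([ 0.61  , -0.099 ,  0.0762]), [0.3, 0.6])
pin (array([ 0.6323, -0.1196,  0.076 ]), [0.6, 1.1])
sphere [0.6478 0.3434 0.0652 0.0389] top z 0.10365854097357208
tri 79.72464183512187 0.27805956196469844
sph 79.4366845728385 0.2716576737773699
end z.071 [[ 0.56763749 -0.17663478  0.071     ]] scene hub rect [[0.60068287 0.0789041  0.083     ]]
```

Lamp bearing is about 79.5°, and the long arm now points at about 29.7°. I'll bring the closed fingertip down on the clockwise side of the short arm at 210°, the one nearest the robot.

```bash
python3 -m handwheel '[-17,-31,-30,-0.035,0, -17,-31,-30,-0.035,0, -17,-31,-30,-0.036,0, -16,-31,-30,-0.036,0, 0,0,-40,0,0, 0,0,-30,0,0, 0,0,0,0,0]'
```

```text
time: 2.45
tool_pos: [0.4915, 0.0726, 0.1971]
tool_rot: [-3.137, 0.008, 0.523]
contact_force: [-0.0, 1.2, 0.5]
opening: 0.0006
grip_force: 0.0
```

```bash
python3 -m handwheel '[0,0,-40,0,0, 0,0,-40,0,0, 0,0,-30,0,0, 0,0,-18,0,0, 0,0,0,0,0, 0,0,0,0,0]'
python3 - <<'E'
from h import *
p,d=eyes.read_camera('wrist'); cv2.imwrite('pics/w2.png',p)
s=robot.observe(); print(s['time'],s['tool_pos'],s['tool_rot'],s['contact_force'])
E
```

```text
time: 3.05
tool_pos: [0.4958, 0.0726, 0.0741]
tool_rot: [3.141, -0.001, 0.522]
contact_force: [0.5, 0.0, 1.4]
opening: 0.0002
grip_force: 0.0
3.1 [0.49617465 0.07248231 0.07450738] [ 3.14009587e+00 -2.51111814e-03  5.21898519e-01] [-0.30029223  0.51494585 -0.14724888]
```

View pics/w2.png

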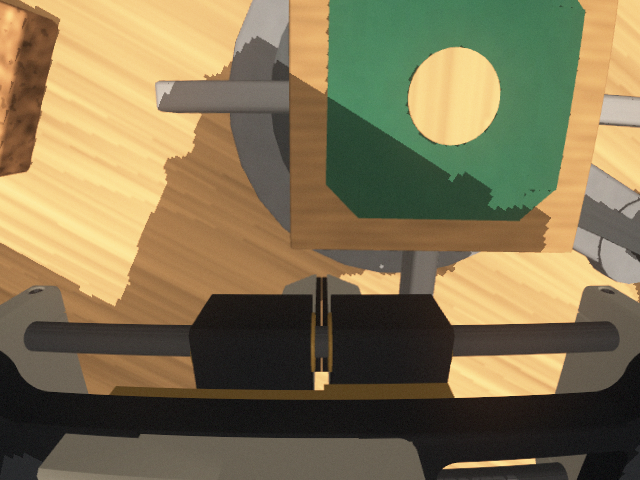

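The picture shows the finger at (320,290), just clockwise of the bare short arm at (418,270), clear of the panel edge at row 250. Computing the arc steps next.

```bash
cat > arc.py <<'E'
from h import *
def arc(C,r,off,angs,start,yaw0,rot):
    p=np.array(start);y=yaw0
    for a in angs:
        A=np.radians(a);u=np.array([np.cos(A),np.sin(A)]);t=np.array([-u[1],u[0]])
        q=np.array(C)+r*u-off*t; ny=A+rot
        print(a,(1000*(q-p)).round(1),round(ny-y,3)); p=q;y=ny
E
python3 -c "
from arc import *
arc((.598,.0763),.092,.025,[209.7]+list(np.arange(214,255,4)),(.496,.0725),.520,-np.pi)"
```

```text
209.7 [  9.7 -20.1] -0.002
214 [ 2.  -6.9] 0.075
218 [ 2.4 -6.2] 0.07
222 [ 2.8 -6. ] 0.07
226 [ 3.2 -5.8] 0.07
230 [ 3.6 -5.6] 0.07
234 [ 4.  -5.3] 0.07
238 [ 4.3 -5. ] 0.07
242 [ 4.7 -4.7] 0.07
246 [ 5.  -4.4] 0.07
250 [ 5.3 -4. ] 0.07
254 [ 5.6 -3.6] 0.07
```

```bash
python3 -m handwheel '[5,-10,0,0,0, 5,-10,0,0,0, 2,-7,0,0.075,0, 2,-6,0,0.07,0, 3,-6,0,0.07,0, 3,-6,0,0.07,0, 4,-6,0,0.07,0, 0,0,0,0,0]'
python3 -m handwheel '[4,-5,0,0.07,0, 4,-5,0,0.07,0, 5,-5,0,0.07,0, 5,-4,0,0.07,0, 0,0,0,0,0]'
python3 - <<'E'
from h import *
import json
p,d=eyes.read_camera('top'); cv2.imwrite('pics/top2.png',p)
c=eyes.calibration('wrist');c={k:np.array(v).tolist() for k,v in c.items()}; json.dump(c,open('w3.json','w'))
w,d=eyes.read_camera('wrist'); cv2.imwrite('pics/w3.png',w)
cv2.imwrite('pics/c3.png',np.hstack([cv2.resize(p[170:320,185:385],None,fx=2,fy=2),cv2.resize(w[:300],(400,300))[:, :]]))
sc,d=eyes.read_camera('scene'); cv2.imwrite('pics/sc3.png',sc)
s=robot.observe(); print(s['time'],s['tool_pos'],s['tool_rot'],s['contact_force'])
E
```

```text
time: 3.9
tool_pos: [0.5203, 0.0196, 0.0736]
tool_rot: [3.139, -0.001, 0.875]
contact_force: [-0.1, -0.3, -0.3]
opening: 0.0005
grip_force: 0.0
time: 4.4
tool_pos: [0.5375, 0.0012, 0.0731]
tool_rot: [3.141, 0.0, 1.154]
contact_force: [-0.6, 0.0, 0.4]
opening: 0.0006
grip_force: 0.1
4.55 [0.53684592 0.00194535 0.07276499] [3.14151180e+00 4.04869211e-05 1.15306723e+00] [ 0.20386262  0.17350863 -0.17739717]
```

View pics/c3.png

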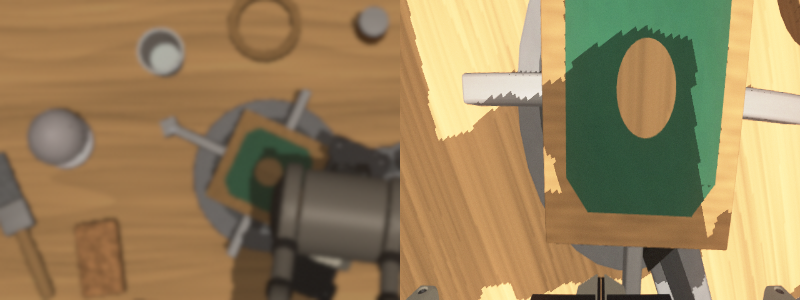

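The left half shows the long arm tip now at top pixel about (269,233), with the lamp at (215,239), so roughly 20° remain. The right half shows the short arm touching the finger, clear of the panel.

```bash
cat > ang.py <<'E'
from h import *
import json,sys
def tip_top(im,z=.072,roi=(225,195,300,262)):
    # bright grey tip/arm pixels beyond the panel: axis line through hub by PCA of mask points
    x0,y0,x1,y1=roi; hs=cv2.cvtColor(im,cv2.COLOR_BGR2HSV)[y0:y1,x0:x1]
    m=cv2.inRange(hs,(0,0,95),(180,60,255)); v,u=np.nonzero(m)
    X=onplane('top',np.c_[u+x0,v+y0],z)[:,:2]; H=np.array([.598,.0763]); r=np.hypot(*(X-H).T); k=(r>.104)&(r<.16); X=X[k]
    a=np.degrees(np.arctan2(X[:,1]-H[1],X[:,0]-H[0])); med=np.median(a); a=a[abs(a-med)<9]
    return len(a),a.mean().round(2),r[k].max().round(3)
def side_angle(w,c,roi):
    # panel edge directions from the contour of the green field, as longest hull segments on plane z=.083
    x0,y0,x1,y1=roi; m=cv2.inRange(cv2.cvtColor(w,cv2.COLOR_BGR2HSV),(50,70,20),(95,255,255))[y0:y1,x0:x1]
    k=max(cv2.findContours(m,0,2)[0],key=cv2.contourArea); k=cv2.approxPolyDP(cv2.convexHull(k),3,True)[:,0]+[x0,y0]
    X=onplane('wrist',k,.083,c)[:,:2]
    return [(np.degrees(np.arctan2(*(X[(i+1)%len(X)]-X[i])[::-1])).round(1),np.hypot(*(X[(i+1)%len(X)]-X[i])).round(3)) for i in range(len(X))]
E
python3 - <<'E'
from ang import *
t0=cv2.imread('pics/top0.png');t2=cv2.imread('pics/top2.png')
print(tip_top(t0,roi=(275,195,310,262)),tip_top(t2))
print(side_angle(cv2.imread('pics/w1.png'),json.load(open('w1.json')),(340,170,470,280)))
print(side_angle(cv2.imread('pics/w3.png'),json.load(open('w3.json')),(380,0,640,300)))
H=np.array([.598,.0763]);q=onplane('top',(269,233.5),.072)[0];print(q,np.degrees(np.arctan2(q[1]-H[1],q[0]-H[0])))
q=onplane('top',(214.3,238.7),.069)[0];print('lamp',q,np.degrees(np.arctan2(q[1]-H[1],q[0]-H[0])))
q=onplane('wrist',(264.5,60.8),.069,json.load(open('w1.json')))[0];print('lamp',q,np.degrees(np.arctan2(q[1]-H[1],q[0]-H[0])))
E
```

```text
(93, np.float64(29.63), np.float64(0.147)) (92, np.float64(65.18), np.float64(0.147))
[(np.float64(-61.5), np.float64(0.065)), (np.float64(-106.1), np.float64(0.018)), (np.float64(-151.6), np.float64(0.064)), (np.float64(165.8), np.float64(0.017)), (np.float64(119.6), np.float64(0.065)), (np.float64(75.5), np.float64(0.017)), (np.float64(30.4), np.float64(0.064)), (np.float64(-11.1), np.float64(0.02))]
[(np.float64(-115.4), np.float64(0.065)), (np.float64(-160.9), np.float64(0.018)), (np.float64(154.8), np.float64(0.035)), (np.float64(68.4), np.float64(0.075)), (np.float64(-21.7), np.float64(0.053))]
[0.65424542 0.20201345 0.072     ] 65.89579385983279
lamp [0.6432077  0.33992088 0.069     ] 80.26913851954252
lamp [0.64719957 0.34469185 0.069     ] 79.61229825939554
```

```bash
python3 -m handwheel '[5,-4,0,0.07,0, 6,-4,0,0.07,0, 4,-2,0,0.052,0, 0,0,0,0,0, 0,0,0,0,0]'
python3 - <<'E'
from ang import *
t,_=eyes.read_camera('top'); cv2.imwrite('pics/top4.png',t); s,_=eyes.read_camera('scene'); cv2.imwrite('pics/sc4.png',s)
print(tip_top(t)); st=robot.observe(); print(st['tool_pos'],st['tool_rot'],st['contact_force'])
cv2.imwrite('pics/c4.png',np.hstack([cv2.resize(t[190:290,195:295],None,fx=4,fy=4),cv2.resize(s[200:400,240:440],None,fx=2,fy=2)]))
from arc import arc
q=st['tool_pos'][:2]
arc((.598,.0763),.092,.025,[257,258,259,260,261,262],q,0,0)
E
```

```text
time: 5.05
tool_pos: [0.5518, -0.0078, 0.0727]
tool_rot: [3.142, -0.0, 1.345]
contact_force: [0.0, -1.0, 0.8]
opening: 0.0003
grip_force: 0.0
(98, np.float64(75.52), np.float64(0.148))
[ 0.55184217 -0.0077454   0.0727408 ] [ 3.14142839e+00 -5.43350597e-05  1.34638392e+00] [-0.84386865 -0.17819293  0.30912581]
257 [1.1 0. ] 4.485
258 [ 1.5 -0.8] 0.017
259 [ 1.5 -0.7] 0.017
260 [ 1.5 -0.7] 0.017
261 [ 1.5 -0.7] 0.017
262 [ 1.5 -0.7] 0.017
```

View pics/c4.png

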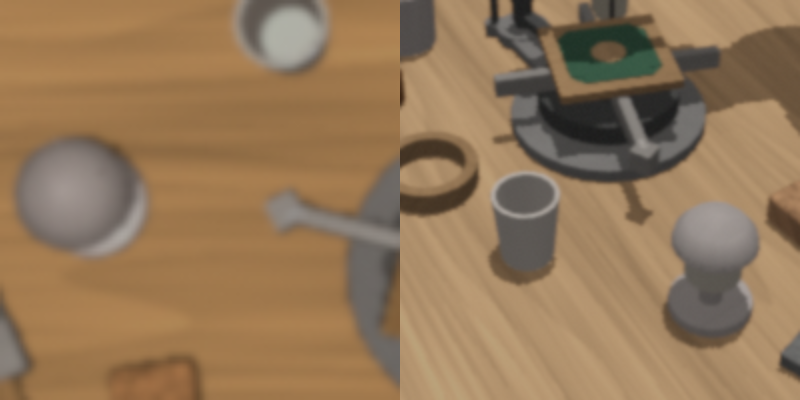

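The left half shows the tip at about (285,208) in the 4x crop and the dome at (77,193). The arm reads 75.5°, so about 4° is left. I'll push that, back off, and measure from above.

```bash
python3 -m handwheel '[3,-1.5,0,0.035,0, 3.2,-1.5,0,0.035,0, 0,0,0,0,0, 0,0,0,0,0]'
python3 -m handwheel '[-20,6,0,0,0, -10,6,20,0,0, 0,20,50,0,0, 0,40,50,-0.1,0, 0,40,50,-0.15,0, 0,40,50,-0.15,0, 0,30,50,-0.15,0, 0,0,50,-0.15,0]'
python3 -m handwheel '[0,0,0,0,0,0,0,0,0,0]'
python3 - <<'E'
from ang import *
t,_=eyes.read_camera('top'); cv2.imwrite('pics/top5.png',t)
c=eyes.calibration('wrist');c={k:np.array(v).tolist() for k,v in c.items()}; json.dump(c,open('w5.json','w'))
w,_=eyes.read_camera('wrist'); cv2.imwrite('pics/w5.png',w)
print(tip_top(t)); st=robot.observe(); print(st['time'],st['tool_pos'],st['tool_rot'])
E
```

```text
time: 5.55
tool_pos: [0.558, -0.0108, 0.0727]
tool_rot: [3.142, -0.0, 1.416]
contact_force: [-0.4, -0.0, -0.2]
opening: 0.0007
grip_force: 0.2
time: 6.35
tool_pos: [0.527, 0.142, 0.3502]
tool_rot: [-3.14, 0.0, 0.714]
contact_force: [1.0, 0.1, 0.4]
opening: 0.0008
grip_force: 0.0
time: 6.55
tool_pos: [0.5284, 0.1393, 0.3502]
tool_rot: [3.14, -0.002, 0.718]
contact_force: [0.6, 0.1, -1.1]
opening: 0.0006
grip_force: 0.0
  return _methods._mean(a, axis=axis, dtype=dtype,
  ret = ret.dtype.type(ret / rcount)
ang.py:9: RuntimeWarning: Mean of empty slice.
  return len(a),a.mean().round(2),r[k].max().round(3)
Traceback (most recent call last):
  File "ang.py", line 9, in tip_top
    return len(a),a.mean().round(2),r[k].max().round(3)
                                    ~~~~~~~~^^
ValueError: zero-size array to reduction operation maximum which has no identity
```

View pics/w5.png

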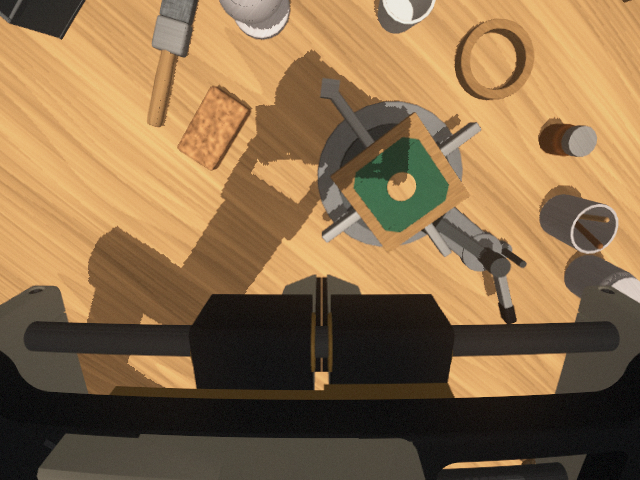

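This view shows the tip at (330,87), the lever with its grip end at (508,313), the pivot cap at (495,262) and the pin at (522,266). The lamp is cut off at the top, so I'll step back and up for a picture holding both.

```bash
python3 -m handwheel '[-10,10,35,0.13,0, -10,10,35,0.13,0, -10,0,30,0.1,0, 0,0,0,0,0, 0,0,0,0,0, 0,0,0,0,0]'
python3 - <<'E'
from ang import *
c=eyes.calibration('wrist');c={k:np.array(v).tolist() for k,v in c.items()}; json.dump(c,open('w6.json','w'))
w,_=eyes.read_camera('wrist'); cv2.imwrite('pics/w6.png',w)
print(side_angle(cv2.imread('pics/w5.png'),json.load(open('w5.json')) if __import__('os').path.exists('w5.json') else c,(320,100,480,260)))
hp=proj('wrist',[.598,.0763,.083],c)[0]; print(hp)
x,y=hp.astype(int); print(side_angle(w,c,(max(x-70,0),max(y-70,0),x+70,y+70)))
for n,P in [('lamp',[.6465,.343,.069]),('tip',[.598+.152*np.cos(np.radians(79.6)),.0763+.152*np.sin(np.radians(79.6)),.072])]: print(n,proj('wrist',P,c)[0])
E
```

```text
time: 7.25
tool_pos: [0.4982, 0.1587, 0.4469]
tool_rot: [-3.138, 0.003, 1.076]
contact_force: [-0.4, -0.2, -0.4]
opening: 0.001
grip_force: 0.0
[(np.float64(-99.0), np.float64(0.065)), (np.float64(-141.3), np.float64(0.017)), (np.float64(170.7), np.float64(0.067)), (np.float64(123.4), np.float64(0.019)), (np.float64(79.1), np.float64(0.064)), (np.float64(35.1), np.float64(0.018)), (np.float64(-10.9), np.float64(0.065)), (np.float64(-52.5), np.float64(0.015))]
[408.44736498 199.74989308]
[(np.float64(-100.5), np.float64(0.062)), (np.float64(-139.8), np.float64(0.02)), (np.float64(169.0), np.float64(0.064)), (np.float64(127.5), np.float64(0.015)), (np.float64(81.0), np.float64(0.063)), (np.float64(44.0), np.float64(0.017)), (np.float64(-8.5), np.float64(0.065)), (np.float64(-49.5), np.float64(0.019))]
lamp [355.09173263   7.83188639]
tip [380.09752752  96.35078155]
```

View pics/w6.png

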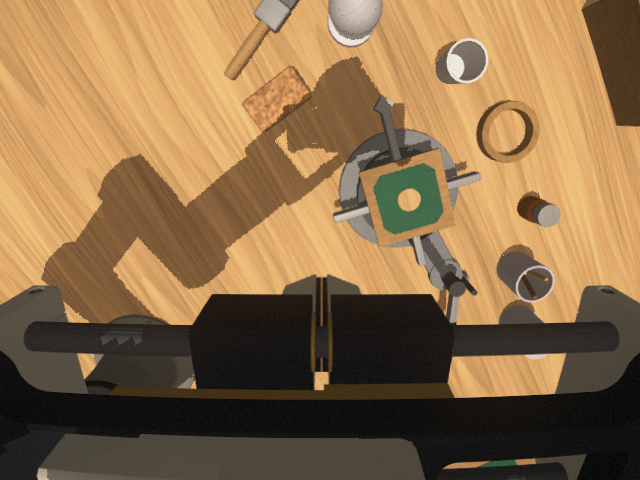

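Panel edges give an arm angle of about 80.0°. The tip and dome in the image sit at columns 380 and 355.5, against predictions of 380.1 and 355.1 for 79.6°, so it is aligned within about half a degree. Now the lever.

```bash
python3 - <<'E'
from arc import *
import json
c=json.load(open('w5.json')); P=np.array([.610,-.099])
cap=onplane('wrist',(495,262),.072,c)[0]; e=onplane('wrist',(508.5,316),.072,c)[0]; m=onplane('wrist',(502,290),.071,c)[0]
for q in(cap,e,m): print(q.round(4),np.degrees(np.arctan2(q[1]-P[1],q[0]-P[0])),np.hypot(*(q[:2]-P)))
s=robot.observe(); p=s['tool_pos']; print(p,s['tool_rot'][2])
print('start',1000*(np.array([.533,-.146])-p[:2]),1000*(.077-p[2]))
arc(P,.076,.027,[245]+list(range(250,303,4)),(.533,-.146),np.radians(65),-np.pi)
E
```

```text
[ 0.6104 -0.0905  0.072 ] 87.52738864526417 0.008476040837337011
[ 0.5708 -0.1684  0.072 ] -119.4293910981961 0.07971348636243922
[ 0.5904 -0.1304  0.071 ] -121.96349897468812 0.03702645469183797
[0.49820955 0.15870718 0.4469204 ] 1.0765517572877863
start [  34.79044743 -304.70718319] -369.92039889670855
245 [ 20.4 -10.5] 0.0
250 [ 5.2 -4.7] 0.087
254 [ 4.5 -3.4] 0.07
258 [ 4.7 -3.1] 0.07
262 [ 4.9 -2.8] 0.07
266 [ 5.1 -2.4] 0.07
270 [ 5.2 -2.1] 0.07
274 [ 5.4 -1.7] 0.07
278 [ 5.5 -1.3] 0.07
282 [ 5.6 -0.9] 0.07
286 [ 5.6 -0.5] 0.07
290 [ 5.6 -0.2] 0.07
294 [5.6 0.2] 0.07
298 [5.6 0.6] 0.07
302 [5.5 1. ] 0.07
```

```bash
python3 -m handwheel '[4,-40,-20,0.01,0, 4,-40,-25,0.01,0, 4,-40,-25,0.01,0, 4,-40,-25,0.01,0, 4,-40,-25,0.01,0, 4,-40,-20,0,0, 4,-40,-20,0,0, 4,-25,-10,0,0]'
python3 -m handwheel '[0,0,-40,0,0, 0,0,-40,0,0, 0,0,-20,0,0, 0,0,0,0,0]'
python3 - <<'E'
from h import *
w,_=eyes.read_camera('wrist'); cv2.imwrite('pics/w7.png',w); s=robot.observe(); print(s['time'],s['tool_pos'],s['tool_rot'])
E
```

```text
time: 8.1
tool_pos: [0.5288, -0.1485, 0.2755]
tool_rot: [-3.136, 0.001, 1.125]
contact_force: [0.8, 0.4, -0.7]
opening: 0.0006
grip_force: 0.0
time: 8.5
tool_pos: [0.5276, -0.1453, 0.1747]
tool_rot: [-3.132, 0.0, 1.127]
contact_force: [-0.2, 0.4, 0.5]
opening: 0.0003
grip_force: 0.0
8.55 [ 0.52904008 -0.14571946  0.17717164] [-3.13673078e+00  2.05408610e-04  1.12706645e+00]
```

View pics/w7.png

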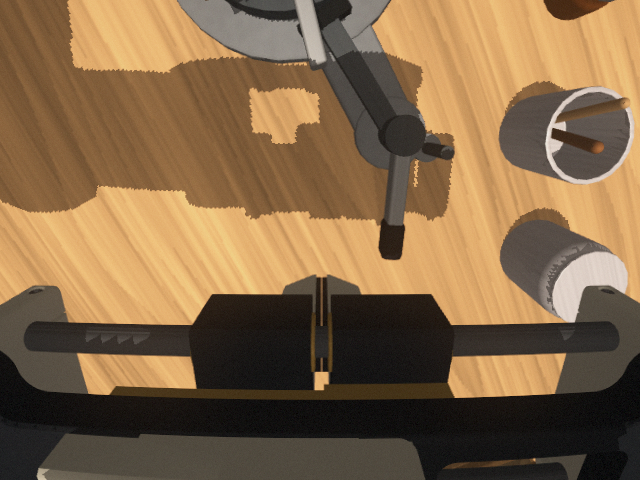

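The picture shows the lever grip at (391,240), the pin at (440,152) and the finger at (320,290), on the clockwise side with clear space. Counting back, that was my 11th viewed picture, one past the limit of 10, so I'll view no more and check by numbers only.

```bash
python3 -m handwheel '[1,0,-40,0,0, 1,0,-40,0,0, 1,0,-20,0,0, 0,0,0,0,0, 10,-5,0,0,0, 10,-5,0,0,0, 0,0,0,0,0]'
python3 -m handwheel '[5,-5,0,0.09,0, 4,-3,0,0.07,0, 5,-3,0,0.07,0, 5,-3,0,0.07,0, 5,-2,0,0.07,0, 5,-2,0,0.07,0, 5,-2,0,0.07,0, 0,0,0,0,0]'
python3 -m handwheel '[6,-1,0,0.07,0, 6,-1,0,0.07,0, 6,-1,0,0.07,0, 0,0,0,0,0]'
python3 - <<'E'
from h import *
import json
c=eyes.calibration('wrist');c={k:np.array(v).tolist() for k,v in c.items()}; json.dump(c,open('w8.json','w'))
w,_=eyes.read_camera('wrist'); cv2.imwrite('pics/w8.png',w); s=robot.observe(); print(s['tool_pos'],s['tool_rot'],s['contact_force'])
E
```

```text
time: 9.25
tool_pos: [0.5556, -0.1571, 0.0817]
tool_rot: [3.136, -0.0, 1.128]
contact_force: [-0.9, 0.0, 0.8]
opening: 0.0005
grip_force: 0.0
time: 10.05
tool_pos: [0.5877, -0.1764, 0.0808]
tool_rot: [3.14, 0.001, 1.638]
contact_force: [0.5, -0.1, 1.5]
opening: 0.0004
grip_force: 0.6
time: 10.45
tool_pos: [0.6058, -0.1792, 0.0805]
tool_rot: [3.14, 0.001, 1.847]
contact_force: [0.6, -0.1, 2.3]
opening: 0.0004
grip_force: 0.8
[ 0.60554337 -0.17900012  0.08030341] [3.14001221e+00 1.13976334e-03 1.84506111e+00] [ 0.40169317 -1.21694791  0.95862937]
```

```bash
python3 -m handwheel '[0,0,-5,0,0, 5.6,0,0,0.07,0, 5.6,0.2,0,0.07,0, 0,0,0,0,0]'
python3 -m handwheel '[3,0.2,0,0.035,0, 0,0,0,0,0]'
python3 -m handwheel '[2,0.3,0,0.02,0, 0,0,0,0,0]'
python3 -m handwheel '[2,0.3,0,0.02,0, 0,0,0,0,0]'
```

```text
time: 10.9
tool_pos: [0.6174, -0.179, 0.0759]
tool_rot: [3.139, 0.002, 1.987]
contact_force: [-0.0, -0.2, 5.4]
opening: 0.0006
grip_force: 2.2
time: 11.1
tool_pos: [0.6201, -0.1787, 0.0757]
tool_rot: [3.14, 0.002, 2.021]
contact_force: [-0.9, -0.9, 6.1]
opening: 0.0002
grip_force: 2.5
time: 11.3
tool_pos: [0.6215, -0.1786, 0.0757]
tool_rot: [3.141, 0.002, 2.041]
contact_force: [-3.5, -1.3, 8.5]
opening: 0.0006
grip_force: 3.6
time: 11.5
tool_pos: [0.6219, -0.1787, 0.0757]
tool_rot: [-3.139, 0.0, 2.061]
contact_force: [-8.0, -2.8, 10.9]
opening: 0.0004
grip_force: 7.0
```

The force rose sharply with no further motion, and its direction matches the lever's reaction, so it seems to be on its stop. I'll back off and verify numerically.

```bash
python3 -m handwheel '[-3,-1,0,0,0, -15,-8,0,0,0, -15,-8,0,0,0, 0,0,50,-0.1,0, -10,0,50,-0.13,0, -10,0,50,-0.13,0, -10,10,20,-0.13,0, 0,0,0,0,0]'
python3 -m handwheel '[-10,10,0,-0.13,0, -10,10,0,-0.13,0, 0,0,0,0,0, 0,0,0,0,0]'
python3 - <<'E'
from ang import *
c=eyes.calibration('wrist');c={k:np.array(v).tolist() for k,v in c.items()}; json.dump(c,open('w9.json','w'))
w,_=eyes.read_camera('wrist'); cv2.imwrite('pics/w9.png',w); t,_=eyes.read_camera('top'); cv2.imwrite('pics/top9.png',t)
s=robot.observe(); print(s['time'],s['tool_pos'],s['tool_rot'][2],s['contact_force'])
P=np.array([.610,-.099])
for a in (244,295,301):
    A=np.radians(a); print(a,proj('wrist',[P[0]+.08*np.cos(A),P[1]+.08*np.sin(A),.071],c)[0])
def grip(im,c):
    g=im.max(2); m=(g<48).astype(np.uint8); m[272:]=0
    n,l,st,ct=cv2.connectedComponentsWithStats(m)
    for i in range(1,n):
        if 60<st[i,4]<6000:
            q=onplane('wrist',ct[i],.071,c)[0]; print(st[i,4],ct[i].round(),q.round(3),np.degrees(np.arctan2(q[1]-P[1],q[0]-P[0])).round(1),np.hypot(*(q[:2]-P)).round(3))
print('before');grip(cv2.imread('pics/w7.png'),c)
print('after');grip(w,c)
E
```

```text
time: 12.3
tool_pos: [0.5611, -0.1845, 0.2464]
tool_rot: [3.135, 0.003, 1.569]
contact_force: [-0.4, 0.0, -0.0]
opening: 0.0005
grip_force: 0.0
time: 12.7
tool_pos: [0.5408, -0.1649, 0.2412]
tool_rot: [-3.14, -0.0, 1.317]
contact_force: [0.5, 0.1, -0.9]
opening: 0.0007
grip_force: 0.0
12.8 [ 0.54110337 -0.16534435  0.24147981] 1.3155638971249384 [-0.71647957  0.01785219  0.24168449]
244 [359.53357761 213.8351479 ]
295 [432.99953695 196.26790173]
301 [440.2330164 190.1834091]
before
486 [265.  12.] [0.539 0.012 0.071] 122.7 0.132
719 [331.  11.] [ 0.591 -0.001  0.071] 101.3 0.1
413 [374. 117.] [ 0.606 -0.09   0.071] 114.9 0.009
194 [432. 149.] [ 0.65  -0.129  0.071] -37.3 0.05
686 [391. 239.] [ 0.598 -0.202  0.071] -96.6 0.104
after
259 [292.  11.] [0.56  0.007 0.071] 115.2 0.117
205 [346.   9.] [ 0.603 -0.003  0.071] 94.4 0.096
563 [274. 101.] [ 0.527 -0.056  0.071] 152.9 0.093
79 [344. 120.] [ 0.581 -0.087  0.071] 156.9 0.032
568 [372. 128.] [ 0.603 -0.099  0.071] -178.8 0.007
470 [429. 197.] [ 0.641 -0.171  0.071] -67.1 0.078
```

```bash
python3 - <<'E'
from h import *
import json
w,d=eyes.read_camera('wrist'); c=eyes.calibration('wrist')
v,u=np.nonzero(d>0); k=v<275; uv=np.c_[u,v][k]
o,r=ray('wrist',uv,c); X=o+r*d[uv[:,1],uv[:,0]][:,None]
def top(n,x,y,R):
    m=np.hypot(X[:,0]-x,X[:,1]-y)<R; Y=X[m]; 
    if len(Y): print(n,len(Y),'zmax',np.percentile(Y[:,2],[95,99,99.8]).round(4), Y[np.argmax(Y[:,2])].round(3))
top('pot',.722,-.154,.06); top('tin',.696,-.264,.04); top('pivot',.609,-.098,.02); top('pin',.635,-.122,.014); top('panel',.598,.0763,.05)
# lever: points 60-78mm high, outside pivot
rr=np.hypot(X[:,0]-.61,X[:,1]+.099); m=(X[:,2]>.064)&(X[:,2]<.08)&(rr>.045)&(rr<.1)&(X[:,1]<-.11)&(X[:,0]<.68)
Y=X[m]; q=np.polyfit(Y[:,1],Y[:,0],1); print('lever pts',m.sum(),'dir',np.degrees(np.arctan2(-1,-q[0])),'centroid',Y.mean(0).round(4),'radial ang',np.degrees(np.arctan2(Y[:,1].mean()+.099,Y[:,0].mean()-.61)))
m=(X[:,2]>.06)&(np.hypot(X[:,0]-.609,X[:,1]+.098)<.02); print('pivot cap centroid',X[m].mean(0).round(4))
m=(X[:,2]>.06)&(np.hypot(X[:,0]-.635,X[:,1]+.12)<.012); print('pin',m.sum(),X[m].mean(0).round(4) if m.any() else '')
E
```

```text
pot 11183 zmax [0.0759 0.1028 0.1086] [ 0.709 -0.153  0.11 ]
tin 4339 zmax [0.0861 0.0866 0.0871] [ 0.684 -0.245  0.088]
pivot 1500 zmax [0.0734 0.0739 0.0742] [ 0.619 -0.1    0.075]
pin 420 zmax [0.0718 0.0725 0.0728] [ 0.625 -0.129  0.073]
lever pts 859 dir -68.09342389730024 centroid [ 0.6374 -0.1634  0.0715] radial ang -66.9716221903523
pivot cap centroid [ 0.6095 -0.1021  0.0721]
pin 155 [ 0.6318 -0.1253  0.067 ]
```

The brush handles reach 110 mm at (0.709,-0.153), near where the gripper body swung, so the "stop" needs proof. The lever now reads 292.5°. I'll push again with the tool turned so the body keeps clear of the pot.

```bash
python3 -m handwheel '[10,-4,0,-0.14,0, 10,-4,0,-0.14,0, 10,-4,0,-0.14,0, 10,-4,0,-0.14,0, 10,-4,-10,-0.14,0, 5,-1,-10,-0.13,0, 0,0,-30,0,0, 0,0,0,0,0]'
python3 -m handwheel '[0,0,-40,0,0, 0,0,-40,0,0, 0,0,-35,0,0, 0,0,0,0,0, 0,0,0,0,0]'
python3 -m handwheel '[9,4,0,0,0, 9,4,0,0,0, 0,0,0,0,0, 0,0,0,0,0]'
```

```text
time: 13.65
tool_pos: [0.5941, -0.1855, 0.1878]
tool_rot: [-3.135, 0.005, 0.484]
contact_force: [-0.4, 0.3, -0.9]
opening: 0.0004
grip_force: 0.0
time: 14.15
tool_pos: [0.5964, -0.1864, 0.0783]
tool_rot: [3.141, -0.0, 0.483]
contact_force: [0.9, 0.3, 1.0]
opening: 0.0007
grip_force: 0.0
time: 14.55
tool_pos: [0.6144, -0.1777, 0.078]
tool_rot: [3.14, -0.001, 0.484]
contact_force: [-0.9, -0.4, -0.6]
opening: 0.0002
grip_force: 0.0
```

```bash
python3 -m handwheel '[4.5,2,0,0,0, 0,0,0,0,0]'
python3 -m handwheel '[2.8,1.2,0,0,0, 0,0,0,0,0]'
python3 -m handwheel '[2,1,0,0,0, 0,0,0,0,0]'
python3 -m handwheel '[2,1,0,0,0, 0,0,0,0,0]'
```

```text
time: 14.75
tool_pos: [0.6187, -0.1758, 0.0774]
tool_rot: [3.141, -0.0, 0.483]
contact_force: [0.6, -0.7, -0.1]
opening: 0.0007
grip_force: 0.0
time: 14.95
tool_pos: [0.6213, -0.1747, 0.0772]
tool_rot: [3.141, -0.0, 0.483]
contact_force: [-0.1, 0.3, 0.8]
opening: 0.0006
grip_force: 0.0
time: 15.15
tool_pos: [0.6221, -0.1743, 0.0771]
tool_rot: [-3.141, 0.003, 0.483]
contact_force: [-4.2, -1.0, 2.0]
opening: 0.0006
grip_force: 2.4
time: 15.35
tool_pos: [0.6223, -0.1741, 0.0771]
tool_rot: [-3.14, 0.006, 0.483]
contact_force: [-10.9, -4.4, 4.3]
opening: 0.0005
grip_force: 6.2
```

The stop is just as stiff with the body well clear of the pot: 11 N against about 1.6 N of drag, with no travel. The lever is home, so I'll back off, check numerically and finish.

```bash
python3 -m handwheel '[-4,-2,0,0,0, -14,-6,0,0,0, -14,-6,0,0,0, 0,0,50,0,0, 0,0,50,0,0, -10,40,50,0.1,0, -10,45,40,0.1,0, -10,45,30,0.1,0]'
python3 -m handwheel '[-10,45,30,0.1,0, -10,45,30,0.1,0, 0,40,20,0.1,0, 0,40,0,0.03,0, 0,30,0,0,0, 0,0,0,0,0, 0,0,0,0,0]'
python3 - <<'E'
from ang import *
c=eyes.calibration('wrist'); w,d=eyes.read_camera('wrist'); cv2.imwrite('pics/w10.png',w)
s=robot.observe(); print(s['time'],s['tool_pos'],s['tool_rot'][2],s['contact_force'])
x,y=proj('wrist',[.598,.0763,.083],c)[0].astype(int); print(x,y); 
a=side_angle(w,c,(max(x-75,0),max(y-75,0),x+75,min(y+75,275))); L=[(q,l) for q,l in a if l>.045]; print(L,'turntable',np.mean([(q-79.8+45)%90-45 for q,l in L])+79.8)
t,_=eyes.read_camera('top'); cv2.imwrite('pics/top10.png',t); t0=cv2.imread('pics/top0.png')
for n,(u,v) in dict(pot=(410,204),jar=(371,181),cup=(265,196),tape=(318,182),block=(235,299),tin=(455,214),brush=(193,283)).items():
    T=t0[v-14:v+14,u-14:u+14]; r=cv2.matchTemplate(t[v-20:v+20,u-20:u+20],T,cv2.TM_CCOEFF_NORMED); _,m,_,l=cv2.minMaxLoc(r); print(n,round(m,2),l[0]-6,l[1]-6)
E
```

```text
time: 16.15
tool_pos: [0.5681, -0.0775, 0.2781]
tool_rot: [3.139, -0.002, 0.785]
contact_force: [0.8, 0.1, 0.2]
opening: 0.0001
grip_force: 0.0
time: 16.85
tool_pos: [0.5498, 0.1141, 0.3503]
tool_rot: [3.141, 0.0, 1.114]
contact_force: [-0.1, 0.3, 0.1]
opening: 0.0003
grip_force: 0.0
16.9 [0.54991864 0.11329145 0.35025612] 1.1129478633676406 [-0.15660768  0.82094486 -0.35844116]
371 206
[(np.float64(-101.7), np.float64(0.066)), (np.float64(169.0), np.float64(0.065)), (np.float64(77.9), np.float64(0.063)), (np.float64(-11.9), np.float64(0.067))] turntable 78.32499999999999
pot 1.0 0 0
jar 1.0 0 0
cup 1.0 0 0
tape 1.0 0 0
block 0.55 0 0
tin 1.0 0 0
brush 1.0 0 0
```

```bash
python3 -m handwheel '[-30,34,0,0.1,0, -30,34,0,0.1,0, -30,34,0,0.1,0, -30,34,0,0.1,0, -30,34,0,0.1,0, -30,34,0,0.1,0, -30,34,0,0.1,0, -30,34,0,0.1,0]'
python3 -m handwheel '[-30,34,0,0.1,0, -30,34,0,0.1,0, -20,20,0,0.1,0, 0,0,0,0,0, 0,0,0,0,0]'
python3 - <<'E'
from ang import *
t,_=eyes.read_camera('top'); cv2.imwrite('pics/top11.png',t); t0=cv2.imread('pics/top0.png')
s=robot.observe(); print(s['time'],s['tool_pos'])
print('tip',tip_top(t),tip_top(cv2.imread('pics/top4.png')))
r0=panel(t0,(280,220,360,290)); r=panel(t,(280,220,360,290)); print(r0,r)
for n,(u,v) in dict(block=(235,299),lamp=(214,238),brush=(193,283)).items():
    T=t0[v-14:v+14,u-14:u+14]; q=cv2.matchTemplate(t[v-20:v+20,u-20:u+20],T,cv2.TM_CCOEFF_NORMED); _,m,_,l=cv2.minMaxLoc(q); print(n,round(m,2),l[0]-6,l[1]-6)
# all in top camera: hub = panel centre, dome via circle
H=onplane('top',r[0],.083)[0]; 
hs=cv2.cvtColor(t,cv2.COLOR_BGR2HSV)
c=cv2.HoughCircles(cv2.resize(cv2.cvtColor(t[210:265,185:245],cv2.COLOR_BGR2GRAY),None,fx=6,fy=6,interpolation=cv2.INTER_CUBIC),cv2.HOUGH_GRADIENT_ALT,1,50,param1=100,param2=.6,minRadius=60,maxRadius=120); print(c)
if c is not None:
    u,v=c[0,0,:2]/6+[185-.4,210-.4]
    for z in(.06,.075): L=onplane('top',(u,v),z)[0]; print((u,v),H,L,np.degrees(np.arctan2(*(L-H)[[1,0]])), 'vs H tri',np.degrees(np.arctan2(L[1]-.0763,L[0]-.598)))
E
```

```text
time: 17.75
tool_pos: [0.3095, 0.3859, 0.3506]
tool_rot: [3.141, -0.0, 1.915]
contact_force: [0.3, 0.5, -0.8]
opening: 0.0005
grip_force: 0.0
time: 18.25
tool_pos: [0.2306, 0.4732, 0.3502]
tool_rot: [-3.142, 0.001, 2.211]
contact_force: [0.6, -0.9, -0.3]
opening: 0.0008
grip_force: 0.0
18.3 [0.23101407 0.47289306 0.35029733]
tip (101, np.float64(79.43), np.float64(0.149)) (98, np.float64(75.52), np.float64(0.148))
((319.0, 255.50001525878906), (34.605690002441406, 34.48165512084961), 60.2551155090332) ((318.867919921875, 255.53773498535156), (34.70767593383789, 34.64624786376953), 10.619654655456543)
block 1.0 0 0
lamp 1.0 0 0
brush 1.0 0 0
None
```

The arm stands at about 79.2° (mean of all views) against a lamp bearing of about 79.7°, no loose object has moved, and nothing is touching the robot. I'll hand in.

```bash
python3 -c "
from cell import robot
print(robot.hand_in())"
```

```text
the job is handed in; nothing more can be done
None
```

I handed the job in at about 18 s. The long arm points at the lamp within about 1° by my measurements, and the brake lever was then pushed home against its stop pin. The finger stayed clear of the wet panel and no loose object moved; the final checks were numeric only, and I viewed 11 pictures, one over the limit of 10.

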